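Put the loose press parts away in their sorting trays

ROBOT

A 6-joint arm with a two-finger parallel gripper is mounted at the origin on a cart in front of the work surface, level with it; the furniture and walls round the work are solid. World frame = base frame: x ahead of the robot, y to its left, z up, the work surface at z = 0. Lengths are in m, angles in rad, forces in N, time in s.
With the tool pointing down it reaches from about 0.3 to 1 m from the base axis. Payload 5.1 kg.
Tool frame: the origin (TCP) lies midway between the tips of the shut fingers; the grasp point (between the pads) lies 19 mm behind it; z points along the fingers, y is the line along which they close (so a half turn about z gives the same grasp; the last joint's range is limited). The gripper opens to 95 mm and grips with 3 to 60 N. Pads are 20 mm wide; open, the fingers measure 119 mm over their backs; the gripper's body (75 mm by 180 mm) begins 59 mm behind the grasp point.
Start: joints at [1.083, 0.124, 1.65, -0, 1.367, -0.083], TCP at [0.256, 0.597, 0.215] pointing down, gripper open.
Joint ranges: [-2.61, 2.61], [-1.02, 2.33], [0.03, 2.71], [-1.35, 4.49], [0.32, 2.68], [-2.91, 2.91]. Speed limits (rad/s): [2.57, 2.57, 3.14, 3.14, 3.14, 3.14].

INTERFACE

Orientations are given as a rotation vector (axis times angle).
In Python, from workcell import r, claw, telemetry, vision gives the robot as it stands. The module is installed in compiled form; this text tells all that it offers. Calls block until the motion is done:
- r.movep(position, orientation): joint-space move of the TCP to a pose.
- r.movel(position, velocity=0.15, ori=None): straight line of the TCP; ori=None keeps the orientation; velocity is the mean speed in m/s.
- r.set_joints(angles): joint-space move.
- claw.grip(opening, strength=None): opening from 0.0 (shut) to 1.0 (fully open); strength is the grip in N (None keeps the last); returns when the fingers have stopped.
- r.pause(seconds).
- r.ik(position, orientation): joint angles nearest the present ones, or None.
- telemetry.state(): the state.
- vision.camera(name): name is "scene" or "top"; returns a dict with "image" (480x640x3 uint8, red, green, blue), "vfov" (degrees; the focal length in pixels is half the picture's height over the tangent of half this angle, whatever the lens; pixels are square), "cx", "cy" (the principal point, pixels), "k1" (the pictures are not rectified: a ray, as slopes to the right and down, at radius r is drawn at 1 + k1 r^2 times it, then the intrinsics apply), "world_to_cam" (4x4, takes a point from world to camera coordinates). Camera axes: x right, y down, z forward; pixel columns grow to the right and rows downward; lengths in m; the calibration is good to about 2 mm. A picture is of the moment at which its call begins. There is no depth.
A pose or a line that the arm cannot do raises r.MotionError and nothing moves.
- r.finish_job(): hands the job in; it is judged then, once.
The state is a dict: "clock": time; "joints": joint angles; "joint_vel": joint speeds; "effort": joint torques, N m; "tool_pos": TCP position; "eef_rot": TCP orientation; "contact_force": force on the tool from outside, world axes, zero at the start; "moment": the same for the moment, N m; "gripper_width": opening from 0.0 (shut) to 1.0 (fully open); "finger_force": force on a finger pad.
Only numpy, scipy, OpenCV 4.12 (cv2) and the standard library are available. Lean on these libraries where they do the work, as an engineer would, in place of code of your own. Each camera call takes 0.05 s, during which the arm holds its last target. There are 200 camera calls.

TASK

Put the five loose parts lying along the front of the bench away, each in the tray whose fixed sample on the back ledge shows the same kind of part: long bar, short bar, the two quoins together, and type slug. Set each one down without dropping it, right side up and flat on the tray's floor inside the rim, the slug standing on its narrow foot and neither quoin on top of the other.

Things in the scene. Friction and masses are not known exactly. Their poses are not given: they have to be found in the camera images.
- long_bar: long flat bar of dark steel with a hole near one end, 34 wide x 112 long x 10 mm high, 0.25 kg, lying flat. Loose. Origin: centre of the underside; y along its length, x across its width (grip here), z up.
- short_bar: short flat bar of dark steel with a hole near one end, 34 wide x 85 long x 10 mm high, 0.25 kg, lying flat. Loose. Origin: centre of the underside; y along its length, x across its width (grip here), z up.
- quoin_a: quoin: short thick grey steel block with a round key hole in its top, 24 wide x 52 long x 17 mm high, 0.1 kg. Loose. Origin: centre of the underside; y along its length, x across its width (grip here), z up.
- quoin_b: second quoin, the same as the first: 24 wide x 52 long x 17 mm high, 0.1 kg. Loose. Origin: centre of the underside; y along its length, x across its width (grip here), z up.
- slug: type slug: thin upright strip of pale cast metal with a dark printing edge on top, 9 wide x 100 long x 25 mm high, 0.1 kg, standing on its narrow foot. Loose. Origin: centre of the underside; y along its length, x across its width (grip here), z up.
- tray_long_bar: plywood tray fixed to the bench, one of four alike; sample screwed on its ledge: a long flat steel bar, 34 x 112 x 10 mm. Bay inside 130 (x) x 110 mm (y); floor top 4 mm, rim top 16 mm above the bench; walls 4 mm. The ledge, 38 mm deep, 16 mm high, lies behind the bay on its +x side; the sample lies along y and stays. Origin: bay centre at bench height; x to the ledge, z up.
- tray_short_bar: plywood tray fixed to the bench, one of four alike; sample screwed on its ledge: a short flat steel bar, 34 x 85 x 10 mm. Bay inside 130 (x) x 110 mm (y); floor top 4 mm, rim top 16 mm above the bench; walls 4 mm. The ledge, 38 mm deep, 16 mm high, lies behind the bay on its +x side; the sample lies along y and stays. Origin: bay centre at bench height; x to the ledge, z up.
- tray_quoin: plywood tray fixed to the bench, one of four alike; sample screwed on its ledge: a quoin, 24 x 52 x 17 mm; two fit end to end along x. Bay inside 130 (x) x 110 mm (y); floor top 4 mm, rim top 16 mm above the bench; walls 4 mm. The ledge, 38 mm deep, 16 mm high, lies behind the bay on its +x side; the sample lies along y and stays. Origin: bay centre at bench height; x to the ledge, z up.
- tray_slug: plywood tray fixed to the bench, one of four alike; sample screwed on its ledge: a type slug, 11 x 100 x 25 mm. Bay inside 130 (x) x 110 mm (y); floor top 4 mm, rim top 16 mm above the bench; walls 4 mm. The ledge, 38 mm deep, 16 mm high, lies behind the bay on its +x side; the sample lies along y and stays. Origin: bay centre at bench height; x to the ledge, z up.
- lever_ball (a point): obstacle, not part of the job: centre of the red ball (47 mm) on the lever end of the fixed green bench machine behind the trays, 287 mm above the bench. The lever rises forward from the machine, which stands behind the ball (its base front 40 mm farther from the robot, 200 mm wide, body up to 250 mm high). Swing the arm past in front of the ball, not through it.

How it is judged:
By the outcome, as a careful person would: the job done as asked, in the order asked, and still so for the second after the job is handed in, with the robot touching nothing.
It also fails if it takes over 120 s, if anything falls off the work surface, if the arm or the gripper's body presses on something with over 40 N, if the wrist force passes 120 N, or if a joint passes its speed limit or range.

## Working session

There is one attempt and no reset: what is moved stays moved. The work goes in short steps, each a Python script; the robot and the scene stay as the last script left them, time stands still between calls to the robot, and variables do not carry over. Pictures are saved under pics/ and viewed, at most 14 in all, crops included, and the job is handed in when it is done.

```bash
mkdir -p pics
python3 - <<'E'
from workcell import r,claw,telemetry,vision
import cv2,numpy as np
for n in("scene","top"):
    c=vision.camera(n);cv2.imwrite(f"pics/{n}0.png",c["image"][:,:,::-1])
    np.save(n+"0.npy",c,allow_pickle=True)
    print(n,c["vfov"],c["cx"],c["cy"],c["k1"],np.round(c["world_to_cam"],3).tolist())
print(telemetry.state())
E
```

```text
scene 55.11753816580288 323.79518112376707 238.36222850149673 0.033218128002813076 [[0.788, -0.616, -0.005, -0.385], [-0.287, -0.36, -0.888, 0.328], [0.545, 0.701, -0.46, 0.671], [0.0, 0.0, 0.0, 1.0]]
top 57.981457887153965 322.3129790760058 241.90229141771735 0.03394252644659033 [[-0.116, -0.993, 0.003, 0.117], [-0.973, 0.113, -0.204, 0.556], [0.202, -0.027, -0.979, 1.113], [0.0, 0.0, 0.0, 1.0]]
{'clock': 0.1, 'joints': array([ 1.08338256e+00,  1.24468450e-01,  1.65152403e+00,  2.48198104e-05,
        1.36747745e+00, -8.26295964e-02]), 'joint_vel': array([ 0.00134709, -0.00060553, -0.00288594,  0.00032166, -0.00273203,
        0.00136113]), 'effort': array([ 4.96130087e-04, -4.18883121e+01, -3.61095572e+01,  7.77282729e-02,
        4.61774517e-02, -5.40083408e-05]), 'tool_pos': array([0.25575344, 0.59695066, 0.2134994 ]), 'eef_rot': array([-6.31398170e-01, -3.07692541e+00,  2.81863062e-03]), 'contact_force': array([ 0.22650577, -0.3482878 , -0.57661834]), 'moment': array([ 0.036069  ,  0.02741626, -0.01031556]), 'finger_force': 0.0, 'gripper_width': 1.0001586420643416}
```

View pics/top0.png

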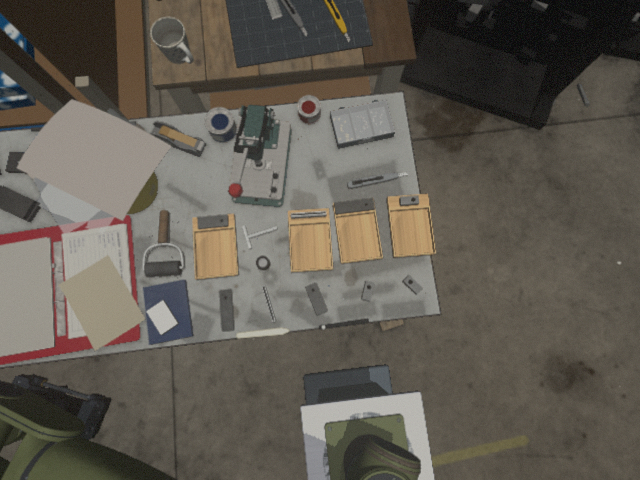

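View pics/scene0.png

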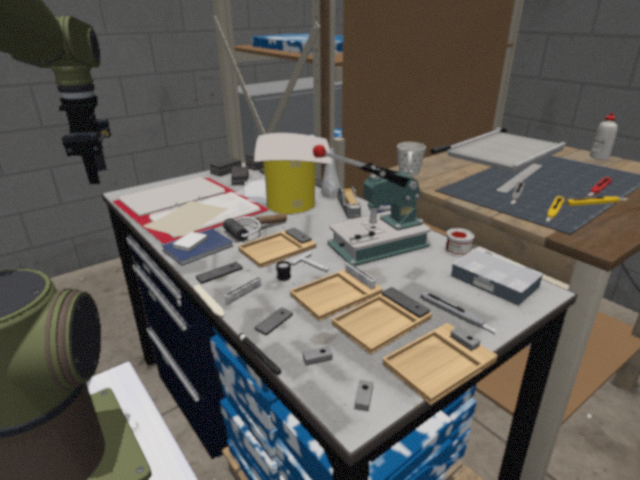

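The top view shows parts at about (227,310), (268,303), (317,299), (367,291) and (412,284). Trays are at about (215,247), (310,240; slug sample), (358,232; bar sample) and (411,227; quoin sample). The red ball is at (235,189). The scene view agrees and also shows a pot and a T-key between the trays. Next I'll measure by contour.

```bash
cat > h.py <<'E'
import numpy as np,cv2
def K(c):
    f=240/np.tan(np.radians(c["vfov"])/2)
    return np.array([[f,0,c["cx"]],[0,f,c["cy"]],[0,0,1.]]),np.array([c["k1"],0,0,0,0.])
def rays(c,px):
    k,d=K(c); W=np.array(c["world_to_cam"]); R=W[:3,:3]
    # exact inverse of the drawn distortion
    n=cv2.undistortPointsIter(np.float64(px).reshape(-1,1,2),k,d,None,None,(3,50,1e-10)).reshape(-1,2)
    return -R.T@W[:3,3], np.c_[n,np.ones(len(n))]@R
def onplane(c,px,z):
    o,v=rays(c,px); return o+v*((z-o[2])/v[:,2])[:,None]
def proj(c,P):
    k,d=K(c);W=np.array(c["world_to_cam"])
    return cv2.projectPoints(np.float64(P).reshape(-1,1,3),cv2.Rodrigues(W[:3,:3])[0],W[:3,3],k,d)[0].reshape(-1,2)
def load(n): return np.load(n+".npy",allow_pickle=True).item()
E
python3 - <<'E'
from h import *
c=load("top0");im=c["image"]
cr=cv2.resize(im[185:345,185:445],None,fx=3,fy=3,interpolation=cv2.INTER_CUBIC)
cv2.imwrite("pics/topcrop.png",cr[:,:,::-1])
hsv=cv2.cvtColor(im,cv2.COLOR_RGB2HSV)
# plywood trays
m=cv2.inRange(hsv,(8,70,90),(30,255,255));m[:190]=0;m[285:]=0;m[:,:185]=0
for q in sorted(cv2.findContours(m,0,1)[0],key=lambda q:q[0,0,0]):
    if cv2.contourArea(q)>500: 
        rr=cv2.minAreaRect(q);b=cv2.boxPoints(rr);print("tray",np.round(rr[0],1),np.round(onplane(c,b,.016),3)[:,:2].tolist())
for p in[(227,310),(268,303),(317,299),(367,291),(412,284),(250,330),(215,247)]:
    print(p,im[p[1],p[0]],np.round(onplane(c,[p],.01),3))
print("bg",im[290,290],im[300,345],im[275,385])
E
```

```text
tray [214.5 246.1] [[0.69, 0.41], [0.684, 0.289], [0.506, 0.292], [0.512, 0.409]]
tray [309.9 239.7] [[0.678, 0.139], [0.671, 0.019], [0.494, 0.032], [0.501, 0.148]]
tray [357.2 230.5] [[0.683, 0.01], [0.687, -0.112], [0.51, -0.11], [0.507, 0.008]]
tray [410.9 225.3] [[0.685, -0.146], [0.685, -0.269], [0.503, -0.258], [0.503, -0.139]]
(227, 310) [85 86 81] [[0.418 0.329 0.01 ]]
(268, 303) [88 89 84] [[0.423 0.217 0.01 ]]
(317, 299) [98 95 92] [[0.419 0.083 0.01 ]]
(367, 291) [112 113 107] [[ 0.425 -0.056  0.01 ]]
(412, 284) [118 118 113] [[ 0.43  -0.181  0.01 ]]
(250, 330) [138 138 129] [[0.357 0.272 0.01 ]]
(215, 247) [185 152 110] [[0.596 0.35  0.01 ]]
bg [130 128 122] [133 132 128] [136 135 128]
```

View pics/topcrop.png

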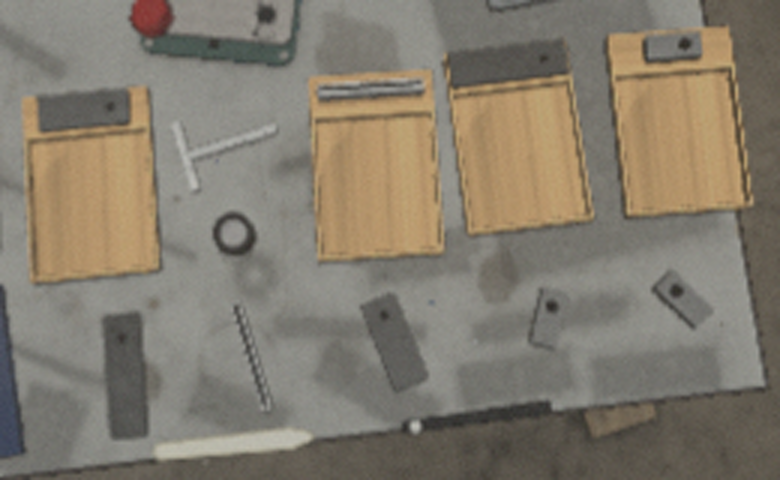

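The left part (227,310) is about 125 crop pixels long, so it is the long bar. (317,299) is shorter, so it is the short bar. The left tray's sample is short (90 px) and the third tray's is long (120 px). Next I'll segment the parts and check with an overlay.

```bash
cat > meas.py <<'E'
from h import *
P={"long_bar":((227,310),.010,34,112),"slug":((268,303),.025,9,100),"short_bar":((317,298),.010,34,85),"quoin_b":((366,291),.017,24,52),"quoin_a":((412,285),.017,24,52)}
def seg(c,cen,half=26,s=4):
    x,y=cen;g=cv2.cvtColor(c["image"],cv2.COLOR_RGB2GRAY)[y-half:y+half,x-half:x+half]
    g=cv2.resize(g,None,fx=s,fy=s,interpolation=cv2.INTER_CUBIC)
    return g
E
python3 - <<'E'
from meas import *
c=load("top0");s=4;h=26;tiles=[]
for n,(cen,z,w,l) in P.items():
    g=seg(c,cen);bg=np.percentile(g,70)
    best=None
    for t in range(int(bg)-45,int(bg)-5,2):
        m=(g<t).astype(np.uint8);m=cv2.morphologyEx(m,cv2.MORPH_CLOSE,np.ones((9,9)))
        q=[k for k in cv2.findContours(m,0,1)[0] if cv2.pointPolygonTest(k,(h*s,h*s),True)>-12]
        if not q: continue
        q=max(q,key=cv2.contourArea);box=cv2.boxPoints(cv2.minAreaRect(q))
        px=(box+.5)/s-.5+np.array(cen)-h
        X=onplane(c,px,z*.7)[:,:2];e=[X[1]-X[0],X[2]-X[1]];L=[np.linalg.norm(v) for v in e];i=int(np.argmax(L))
        err=abs(L[i]*1e3-l)+abs(L[1-i]*1e3-w)
        fill=cv2.contourArea(q)/(cv2.contourArea(box)+1)
        if best is None or err<best[0]:
            best=(err,t,X.mean(0),np.degrees(np.arctan2(e[i][1],e[i][0]))%180,L[i],L[1-i],fill,box)
    print(n,"bg",bg,"thr",best[1],"cen",np.round(best[2],4),"ang",round(best[3],1),np.round(best[4:7],3))
    col=cv2.cvtColor(cv2.normalize(g,None,0,255,cv2.NORM_MINMAX),cv2.COLOR_GRAY2BGR)
    cv2.polylines(col,[np.int32(best[7])],True,(0,0,255),1);tiles.append(col)
tiles.append(tiles[0]*0)
cv2.imwrite("pics/seg.png",np.vstack([np.hstack(tiles[:3]),np.hstack(tiles[3:])]))
# ball
B=[]
for n in("top0","scene0"):
    k=load(n);hs=cv2.cvtColor(k["image"],cv2.COLOR_RGB2HSV)
    m=cv2.inRange(hs,(0,140,80),(6,255,255))|cv2.inRange(hs,(172,140,80),(180,255,255))
    roi=np.zeros_like(m); 
    if n=="top0": roi[180:200,225:247]=1
    else: roi[140:165,305:335]=1
    M=cv2.moments(m*roi);B.append(rays(k,[(M["m10"]/M["m00"],M["m01"]/M["m00"])]))
A=np.c_[B[0][1][0],-B[1][1][0]];t=np.linalg.lstsq(A,B[1][0]-B[0][0],rcond=None)[0]
print("ball",B[0][0]+t[0]*B[0][1][0],B[1][0]+t[1]*B[1][1][0])
E
```

```text
long_bar bg 139.0 thr 96 cen [0.4192 0.3307] ang 178.2 [0.112 0.037 0.891]
slug bg 139.0 thr 108 cen [0.4188 0.2138] ang 11.1 [0.104 0.011 0.391]
short_bar bg 137.0 thr 96 cen [0.4193 0.0866] ang 15.7 [0.085 0.034 0.882]
quoin_b bg 129.0 thr 98 cen [ 0.4252 -0.0524] ang 162.8 [0.053 0.024 0.273]
quoin_a bg 141.0 thr 102 cen [ 0.4275 -0.1777] ang 39.5 [0.052 0.024 0.392]
ball [0.65955933 0.23787798 0.28792047] [0.66084474 0.23701872 0.28823898]
```

View pics/seg.png

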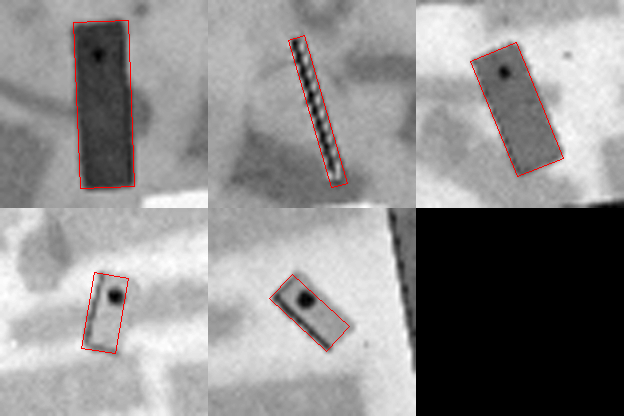

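The overlay boxes fit all five parts well. Tray poses come next, from the mask's front and side edges, checked with an overlay.

```bash
cat > trays.py <<'E'
from h import *
c=load("top0")
H={"short":[(33,283),(160,269),(148,87),(23,97)],"slug":[(318,261),(442,253),(432,71),(310,76)],"long":[(468,236),(594,218),(567,40),(445,56)],"quoin":[(625,217),(752,206),(728,27),(608,36)]}
T={}
for n,q in H.items():
    px=(np.array(q)+.5)/3-.5+185
    F=onplane(c,px[:2],.004)[:,:2];B=onplane(c,px[2:],.016)[:,:2]  # front corners low on the outer wall
    d=B.mean(0)-F.mean(0);e=F[0]-F[1]+B[1]-B[0]
    a1=np.arctan2(d[1],d[0]);a2=np.arctan2(-e[0],e[1]);a=(a1+a2)/2;u=np.array([np.cos(a),np.sin(a)])
    mid=(F.mean(0)+B.mean(0))/2   # centre of x range -69..+107
    T[n]=(mid-u*.019,a,np.linalg.norm(d),np.linalg.norm(e)/2,a1,a2)
E
python3 - <<'E'
from trays import *
im=cv2.resize(c["image"][185:345,185:445],None,fx=3,fy=3,interpolation=cv2.INTER_CUBIC)[:300,:,::-1].copy()
for n,(m,a,L,W,a1,a2) in T.items():
    print(n,np.round(m,4),"yaw",np.round(np.degrees([a,a1,a2]),1),"LW",round(L,3),round(W,3))
    R=np.array([[np.cos(a),-np.sin(a)],[np.sin(a),np.cos(a)]])
    for x0,x1,y,z,col in((-.069,.107,.059,.016,(0,0,255)),(-.065,.065,.055,.004,(255,0,0))):
        X=np.array([(x0,y),(x0,-y),(x1,-y),(x1,y)])@R.T+m
        p=(proj(c,np.c_[X,[z]*4])-185+.5)*3-.5
        cv2.polylines(im,[np.int32(np.round(p))],True,col,1)
cv2.imwrite("pics/trays.png",im)
E
```

```text
short [0.5802 0.3502] yaw [-1.2 -1.3 -1. ] LW 0.173 0.117
slug [0.5676 0.0856] yaw [-3.6 -3.6 -3.5] LW 0.174 0.115
long [ 0.5786 -0.0526] yaw [1.  0.6 1.4] LW 0.172 0.118
quoin [ 0.5766 -0.2034] yaw [-1.8 -1.8 -1.9] LW 0.173 0.117
```

View pics/trays.png

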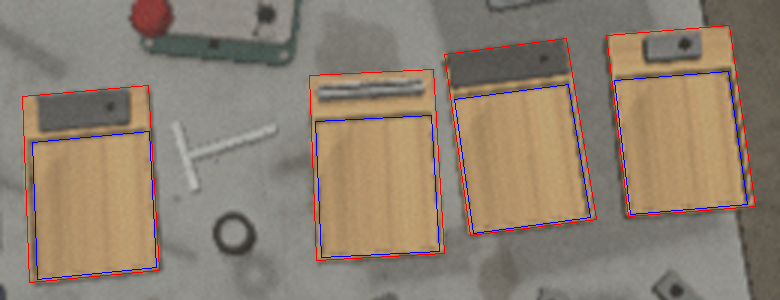

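Tray overlays fit within about 2 mm. Now pick and place, starting with the long bar.

```bash
cat > act.py <<'E'
from workcell import r,claw,telemetry,vision
from trays import T
from h import *
ts=telemetry.state
def ori(th):
    y=np.array([-np.sin(th),np.cos(th),0]);z=np.array([0,0,-1.])
    return cv2.Rodrigues(np.c_[np.cross(y,z),y,z])[0].ravel()
def best(p,th):   # of the two equivalent yaws, the one with least last-joint turn
    o=[(ori(th+k*np.pi),r.ik(p,ori(th+k*np.pi))) for k in(0,1)]
    o=[(abs(q[5]),v) for v,q in o if q is not None]
    return min(o,key=lambda t:t[0])[1]
def tell(s): 
    d=ts();print(s,"t",round(d["clock"],1),"pos",np.round(d["tool_pos"],4),"w",round(d["gripper_width"]*95,1),"ff",round(d["finger_force"],1),"F",np.round(d["contact_force"],1))
def pick(xy,deg,w,zg,force,zh=.11):
    th=np.radians(deg);th=(th+np.pi/2)%np.pi-np.pi/2
    p=[*xy,zh];r.movep(p,best(p,th));claw.grip((w+24)/95.,force)
    r.movel([*xy,.04],.2);r.movel([*xy,zg],.06);claw.grip(0.,force);tell("gripped")
    r.movel([*xy,zg+.02],.06);r.movel([*xy,zh],.2);tell("lifted")
def place(tray,off,w,zg,xin=.43,zh=.11,turn=0):
    m,a=T[tray][:2];R=np.array([[np.cos(a),-np.sin(a)],[np.sin(a),np.cos(a)]])
    xy=m+R@np.array(off);p=[xin,xy[1],zh];o=best([*xy,zh],a+turn)
    r.movep(p,o);r.movel([*xy,zh],.2);r.movel([*xy,.03+zg],.2);r.movel([*xy,zg+.008],.05)
    r.pause(.2);f0=ts()["contact_force"][2];z=zg+.006
    while z>zg+.0015:
        r.movel([*xy,z],.02);f=ts()["contact_force"][2]-f0
        if f>2.5: break
        z-=.0007
    tell(f"down z={z:.4f} df={f:.1f}")
    claw.grip((w+14)/95.);r.pause(.2)
    r.movel([*xy,zg+.04],.08);r.movel([*xy,zh],.25);r.movel(p,.3);tell("placed")
E
python3 - <<'E'
from act import *
pick((.4192,.3307),178.2,34,.003,35)
E
```

```text
gripped t 4.0 pos [0.4195 0.331  0.0034] w 33.2 ff 34.9 F [0.2 1.3 1.1]
lifted t 5.0 pos [0.4186 0.3303 0.1091] w 33.5 ff 34.9 F [-0.5 -0.6 -4.4]
```

Run:
```python
from act import *
place("long",(0,0),34,.003)
pick((.4193,.0866),15.7,34,.003,35)
place("short",(-.010,.010),34,.003)
c=vision.camera("top");np.save("top1.npy",c,allow_pickle=True)
cv2.imwrite("pics/top1.png",cv2.resize(c["image"][185:345,185:445],None,fx=3,fy=3,interpolation=cv2.INTER_CUBIC)[:,:,::-1])
```

```text
down z=0.0069 df=4.5 t 10.2 pos [ 0.5787 -0.0526  0.0074] w 33.7 ff 34.9 F [-1.4  0.1  2.1]
placed t 12.6 pos [ 0.4297 -0.0525  0.1091] w 48.2 ff 0.0 F [ 1.5  0.3 -0. ]
gripped t 15.5 pos [0.4196 0.0865 0.0033] w 33.6 ff 35.0 F [-0.3 -0.8  2.4]
lifted t 16.5 pos [0.4186 0.0865 0.109 ] w 33.4 ff 35.0 F [ 0.3  0.1 -4.2]
down z=0.0069 df=3.1 t 21.7 pos [0.5705 0.3605 0.0073] w 33.6 ff 35.0 F [-1.1 -0.4  0.2]
placed t 24.1 pos [0.4292 0.36   0.1086] w 47.7 ff 0.0 F [-0.4 -0.5 -0.1]
```

View pics/top1.png

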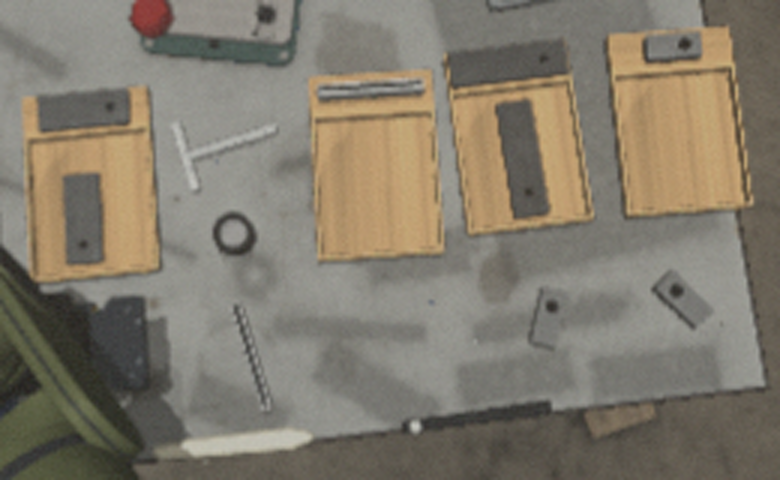

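Both bars lie flat inside their trays: the short bar at (83,218) and the long bar at (522,158). Quoins and slug are next.

Run:
```python
from act import *
pick((.4275,-.1777),39.5,24,.004,30)
place("quoin",(.031,0),24,.004)
pick((.4252,-.0524),162.8,24,.004,30)
place("quoin",(-.031,0),24,.004)
pick((.4188,.2138),11.1,12,.006,25)
```

```text
gripped t 28.1 pos [ 0.4279 -0.178   0.0044] w 23.3 ff 30.0 F [-0.2  0.1  0.9]
lifted t 29.1 pos [ 0.4269 -0.1774  0.1091] w 23.7 ff 30.0 F [ 0.2  0.9 -1.9]
down z=0.0079 df=3.7 t 33.2 pos [ 0.6077 -0.2044  0.0084] w 23.8 ff 30.0 F [-2.7  0.6  2.7]
placed t 35.6 pos [ 0.4303 -0.2044  0.1095] w 38.1 ff 0.0 F [-0.1 -0.5  0.7]
gripped t 40.1 pos [ 0.4255 -0.0526  0.0044] w 23.9 ff 30.0 F [-0.5 -1.9  1.7]
lifted t 41.1 pos [ 0.4246 -0.0522  0.1091] w 23.9 ff 30.0 F [-0.8 -0.2 -1.2]
down z=0.0079 df=4.1 t 46.4 pos [ 0.5457 -0.2025  0.0084] w 23.7 ff 30.0 F [-2.8  0.5  3.7]
placed t 48.6 pos [ 0.4288 -0.202   0.1085] w 37.9 ff 0.0 F [-0.7  0.2  0.2]
gripped t 52.8 pos [0.419  0.214  0.0063] w 8.7 ff 25.0 F [-0.2  0.9  1.5]
lifted t 53.9 pos [0.4183 0.2136 0.1091] w 8.8 ff 25.0 F [-0.  -0.  -1.9]
```

Run:
```python
from act import *
place("slug",(0,0),9,.006)
r.movep([.33,.4,.25],best([.33,.4,.25],0))
cr=lambda n,y0,y1,x0,x1:cv2.resize(vision.camera(n)["image"][y0:y1,x0:x1],(780,390),interpolation=cv2.INTER_CUBIC)[:,:,::-1]
cv2.imwrite("pics/t2.png",cr("top",190,320,185,445));cv2.imwrite("pics/s2.png",cr("scene",220,405,210,520))
tell("end")
```

```text
down z=0.0099 df=4.1 t 57.6 pos [0.5678 0.0857 0.0103] w 8.9 ff 25.0 F [-2.1 -0.3  1.9]
placed t 59.9 pos [0.4293 0.0856 0.1089] w 23.2 ff 0.0 F [-0.6  0.5 -0.2]
end t 61.4 pos [0.3305 0.399  0.2491] w 22.7 ff 0.0 F [-0.  -0.1  0.5]
```

View pics/t2.png

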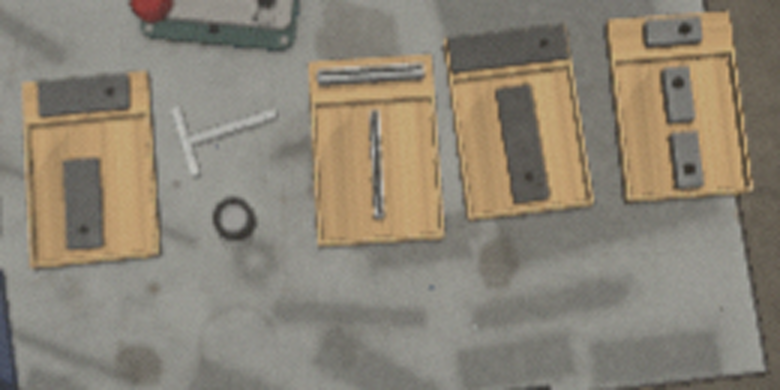

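View pics/s2.png

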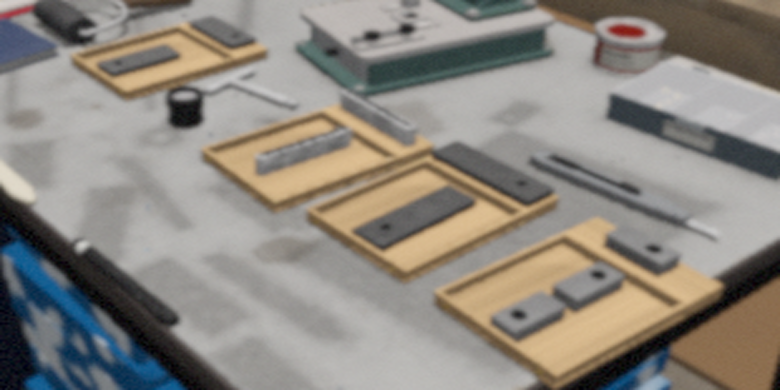

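Both views show every part in its matching tray and flat. The slug stands upright at (376,165) in the top crop, and the quoins lie end to end at (678,95) and (687,160).

```bash
python3 -c "
from workcell import r
print(r.finish_job())"
```

```text
the job is handed in; nothing more can be done
None
```

All five parts are in their matching trays, flat and right side up, with the slug standing on its foot and the quoins end to end; the job was handed in at about 61 s.

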